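Third hand at the bottle bracket

TASK

Take the medium-height bottle (neither the tall one nor the low jar) and stand it gently upright on the ledge of the bracket, in front of the middle of its sprung pad and not yet pressing it. Then slide it, still upright on the ledge, against the pad until the pad's face is level with the front edges of the two cheeks beside it (a push of about 8 N, never driving the pad to its end stop), and keep that push steady for at least three seconds, so that a nurse can screw on the retaining clip. Finish while still holding the bottle pressed there, do not let go, and leave the other bottle, the jar and the glove box where they are.

Things in the scene. Friction and masses are not known exactly. Their poses are not given: they have to be found in the camera images.
- bottle: the bottle to place: medium height, white, round. 112 mm tall in all: straight body 56 mm diameter from the base up to 86 mm, short shoulder to 94 mm, then a cap 36 mm diameter up to 112 mm. About 0.25 kg, varying. Starts standing on the work surface. Origin at the centre of its underside, z up its axis
- bracket: fixed white bracket, place and heading vary. Its +x points level from its open front to the sprung pad: the way to press; z up. Origin on the underside of its ledge, below the standing place. Ledge: flat plate, top 15 mm above the work surface, x -60 to +115 mm, y -60 to +60 mm. Back plate at x 107 to 115 mm, up to 115 mm above the work surface
- cheeks (a point): point midway between the front edges of the two fixed aluminium cheek plates, at bracket x 56.5 mm, y 0, 80 mm above the work surface; axes of the bracket. The cheeks, 6 mm thick, stand at y -31 and +31 mm, one on each side of the pad, from here back to the back plate, up to 110 mm above the work surface
- stand (a point): middle of the standing place, on the ledge's top face; its axes are those of the bracket. A bottle centred here has a gap of 17 mm to the free pad
- pad_face (a point): the black rubber pad, 44 mm wide and 50 mm high: upright flat plate 10 mm thick between the cheeks. This point is the middle of its front face, which at rest lies at x 45 mm of the bracket and 80 mm above the work surface (65 mm above the ledge). Same axes as the bracket; slides along x
- pad (a joint): how far the pad is pushed in, in m: 0 free, 0.022 at its end stop, 0.0115 when its face is level with the cheeks' front edges. Spring of 700 N/m without preload (about 8 N at 0.0115)
- tall_bottle: bystander: round brown bottle, 64 mm diameter, 155 mm tall, standing; origin at the centre of its underside
- jar: bystander: low round jar, 70 mm diameter, 65 mm tall; origin at the centre of its underside
- glove_box: bystander: white and blue carton of gloves 120 x 230 x 75 mm, long side along its y; origin at the centre of its underside
Not all that is in view belongs to the job. Leave any red look-alike of the bottle alone.

How it is judged:
By the outcome, as a careful person would: the job done as asked, in the order asked, and still so for the second after the job is handed in, while the arm keeps its last pose, push and grip.
It also fails if it takes over 56 s, if anything falls off the work surface, if the arm or the gripper's body presses on something with over 40 N, if the wrist force passes 120 N, or if a joint passes its speed limit or range.

ROBOT

A 6-joint arm with a two-finger parallel gripper is mounted at the origin on the work surface. World frame = base frame: x ahead of the robot, y to its left, z up, the work surface at z = 0. Lengths are in mm, angles in rad, forces in N, time in s.
With the tool pointing down it reaches from about 275 to 750 mm from the base axis. Payload 10.2 kg.
Tool frame: the origin (TCP) lies midway between the tips of the shut fingers; the grasp point (between the pads) lies 19 mm behind it; z points along the fingers, y is the direction in which the jaws open and shut (so a half turn about z gives the same grasp; the last joint's range is limited). The gripper opens to 85 mm and grips with 20 to 120 N. Pads are 22 mm wide; open, the fingers measure 114 mm over their backs; the gripper's body (76 mm by 85 mm) begins 54 mm behind the grasp point. The pads swing forward as they close: fully open they stand 13 mm farther back than shut.
Start: joints at [-0.223, 0.313, 1.498, -0, 1.331, -0.223], TCP at [525.006, -0.013, 231.294] pointing down, gripper open.
Joint ranges: [-2.94, 2.94], [-0.97, 2.17], [0.19, 2.56], [-1.23, 4.37], [0.02, 3.11], [-2.88, 2.88]. Speed limits (rad/s): [2.39, 2.39, 3.01, 3.14, 3.14, 3.14].

INTERFACE

Orientations are given as a unit quaternion [w, x, y, z].
In Python, from rig import ctrl, capture, calibration, order gives the robot as it stands.
- The arm moves only by the tool jog_arm, never from a script. Its argument "rows" is a list that holds one entry, the list of rows, each a list of 6 numbers: the shift along the tool's x, y, z as a fraction of full scale, then the turn, a rotation vector about the tool's x, y, z as a fraction of full scale. In form: [[[x, y, z, ax, ay, az], ...]]. A call has 1 to 8 rows; each row is the pose to reach, as a shift and turn from the pose commanded when the call began, along the tool's axes at that moment; what a row does not reach only later rows make up. Full scale, the value 1, is 0.15 m for a shift and pi/2 rad for a turn. A row lasts 1/12 s, in which the tool goes at most 41.7 mm and 7.16 degrees, less where a joint would pass 70% of its speed; a pose out of reach is approached as far as the arm can. A call with a number of a shift or a turn outside -1 to 1 is refused whole. A call with a gripper value outside its range is refused whole. "jaw" is the gripper command: -1 is fully open, 1 is shut, values between are in proportion, set as the call begins (left out, the last holds). The fingers move at their own pace and stop on an object; "grip_force" is the grip in N (left out, the last holds). Time passes only in rows, so rows that repeat a pose let the fingers close. It gives the time, the measured TCP pose, the force and the opening at its end, in the units of the state.
- ctrl.sense(): the state, without advancing time (a new reading comes with each control period).
- capture(name): name is "scene" or "side" or "wrist"; returns the picture (384x512x3 uint8, red, green, blue); there is no depth.
- calibration(name): a dict with "fov_y" (degrees; the focal length in pixels is half the picture's height over the tangent of half this angle, whatever the lens; pixels are square), "cx", "cy" (the principal point, pixels), "view" (4x4, takes a point from world to camera coordinates); the wrist camera has in their place "mount" (4x4, takes a point from camera to tool coordinates, whose origin is the TCP and whose axes are the flange's). Camera axes: x right, y down, z forward; pixel columns grow to the right and rows downward; lengths in mm; the calibration is good to about 2 mm. A picture is of the moment at which its call begins: read the wrist's pose just before it. calibration takes no time and is no camera call.
- order.finish_job(): hands the job in, once; it reports no verdict.
The state is a dict: "time_s": time; "joints": joint angles; "dq": joint speeds; "tau": joint torques, N m; "eef_pos": TCP position; "ee_rot": TCP orientation; "force": force on the tool from outside, world axes, zero at the start; "wrist_torque": the same for the moment, N m; "grip_width": opening from 0.0 (shut) to 1.0 (fully open).
Only numpy, scipy, OpenCV 4.12 (cv2) and the standard library are available. Lean on these libraries where they do the work, as an engineer would, in place of code of your own. Each camera call takes 0.05 s, during which the arm holds its last target.

## Working session

There is one attempt and no reset: what is moved stays moved. The work goes in short steps, Python scripts to look and compute and a tool call to move; the robot and the scene stay as the last step left them, time stands still between calls to the robot, and variables do not carry over. Pictures are saved under pics/ and viewed, and the job is handed in when it is done.

Besides the shell and the picture viewer there is one more tool, called after "Emit:" as a command line: name --argument value ..., lists and objects as JSON in quotes. jog_arm: Moves the arm, as the interface text tells. Shift numbers are shares of 0.15 m and turn numbers shares of pi/2 rad, none past 1 either way. Its arguments: {"type":"object","properties":{"rows":{"type":"array","items":{"type":"array","items":{"type":"array","items":{"type":"number"}}}},"jaw":{"type":"number"},"grip_force":{"type":"number"}},"required":["rows"]}

```bash
mkdir -p pics; ls; python3 - <<'E'
from rig import ctrl,capture,calibration,order
import cv2
print(ctrl.sense())
for n in("scene","side","wrist"):
    im=capture(n); cv2.imwrite(f"pics/{n}0.png",im[:,:,::-1]); print(n,calibration(n))
E
```

```text
pics
{'time_s': 0.0, 'joints': array([-2.23389533e-01,  3.13453125e-01,  1.49848296e+00, -2.49430989e-05,
        1.33100907e+00, -2.23395400e-01]), 'dq': array([ 9.38655086e-05,  1.57985957e-03, -7.49074266e-04, -2.49959737e-04,
       -5.06531225e-04,  5.61140460e-04]), 'tau': array([-5.78409599e-04, -4.12261176e+01, -2.59742296e+01, -3.58453699e-04,
        4.11797926e-03, -1.23038126e-05]), 'eef_pos': array([5.24722127e+02, 5.01133865e-02, 2.30716217e+02]), 'ee_rot': array([-5.65777055e-04,  7.07102445e-01,  7.07110794e-01, -3.70610921e-04]), 'force': array([-0.46912395,  1.00061864,  0.8011364 ]), 'wrist_torque': array([ 0.01080544, -0.02718645, -0.02405917]), 'grip_width': 0.9999651884015774}
scene {'fov_y': 48.773684776659984, 'cx': 254.35769462283523, 'cy': 199.42548769491884, 'view': array([[-6.58501485e-01,  7.52296237e-01,  2.06437922e-02,
         3.68153650e+02],
       [ 4.85307225e-01,  4.45445828e-01, -7.52366208e-01,
        -1.57890268e+02],
       [-5.75197958e-01, -4.85415684e-01, -6.58421539e-01,
         1.44658085e+03],
       [ 0.00000000e+00,  0.00000000e+00,
[... 217 characters left out ...]
+02],
       [-2.16536182e-01, -5.30595917e-01, -8.19499881e-01,
         1.71399008e+02],
       [ 3.33570441e-01,  7.48686871e-01, -5.72886315e-01,
         9.80082768e+02],
       [ 0.00000000e+00,  0.00000000e+00,  0.00000000e+00,
         1.00000000e+00]])}
wrist {'fov_y': 61.62890761047148, 'cx': 254.91888521987062, 'cy': 184.99579956823914, 'mount': array([[-3.02023189e-04, -9.55622962e-01, -2.94592368e-01,
         7.51246244e+01],
       [ 9.99999610e-01, -4.40411840e-05, -8.82359263e-04,
         3.69596109e-01],
       [ 8.30228575e-04, -2.94592520e-01,  9.55622602e-01,
        -1.42808851e+02],
       [ 0.00000000e+00,  0.00000000e+00,  0.00000000e+00,
         1.00000000e+00]])}
```

View pics/scene0.png

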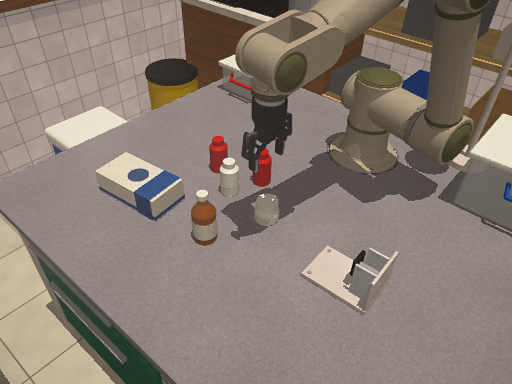

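View pics/side0.png

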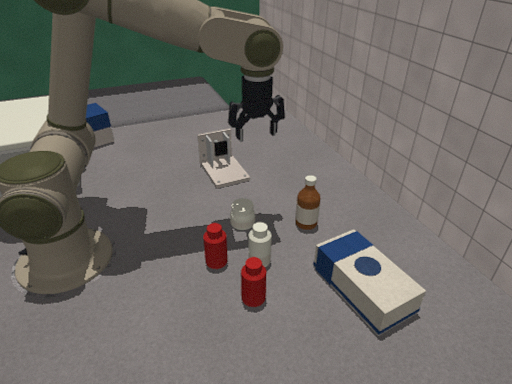

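View pics/wrist0.png

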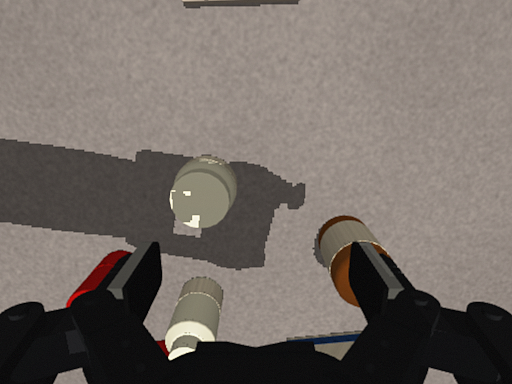

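```bash
python3 - <<'E'
import cv2
a=cv2.imread("pics/scene0.png");b=cv2.imread("pics/side0.png")
def c(im,x0,y0,w,h,s,n):
    cv2.imwrite(n,cv2.resize(im[y0:y0+h,x0:x0+w],None,fx=s,fy=s,interpolation=cv2.INTER_CUBIC))
c(a,295,235,110,80,7,"pics/c_scene_br.png")
c(a,200,130,80,75,8,"pics/c_scene_bo.png")
c(b,190,120,70,70,8,"pics/c_side_br.png")
c(b,195,195,90,75,8,"pics/c_side_bo.png")
E
```

```text
(no output)
```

View pics/c_scene_br.png

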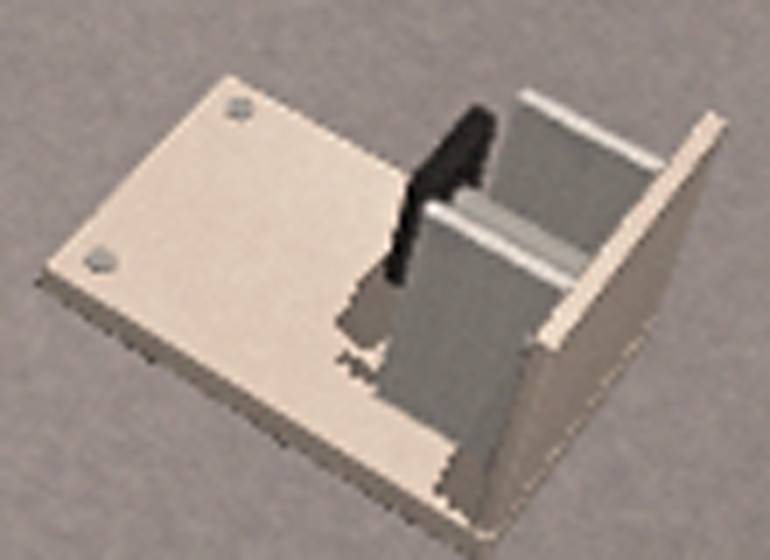

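View pics/c_scene_bo.png

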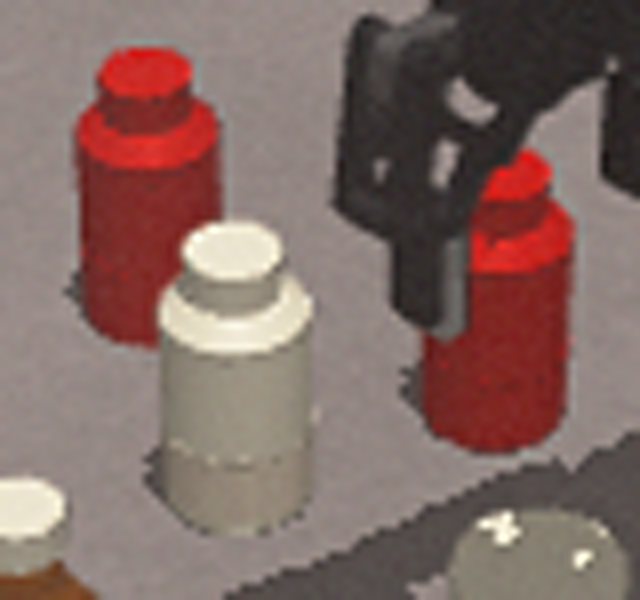

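View pics/c_side_br.png

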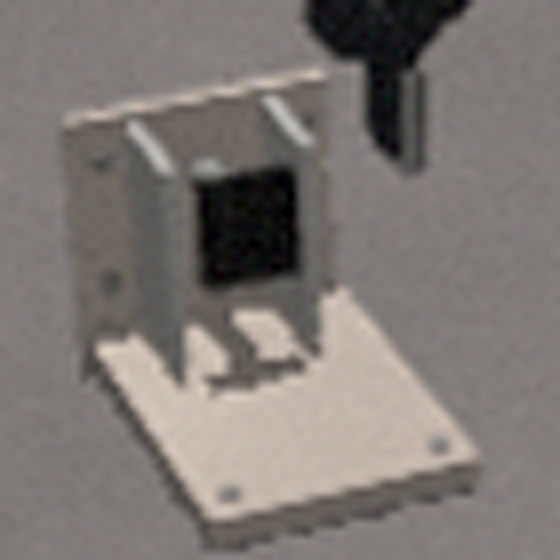

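View pics/c_side_bo.png

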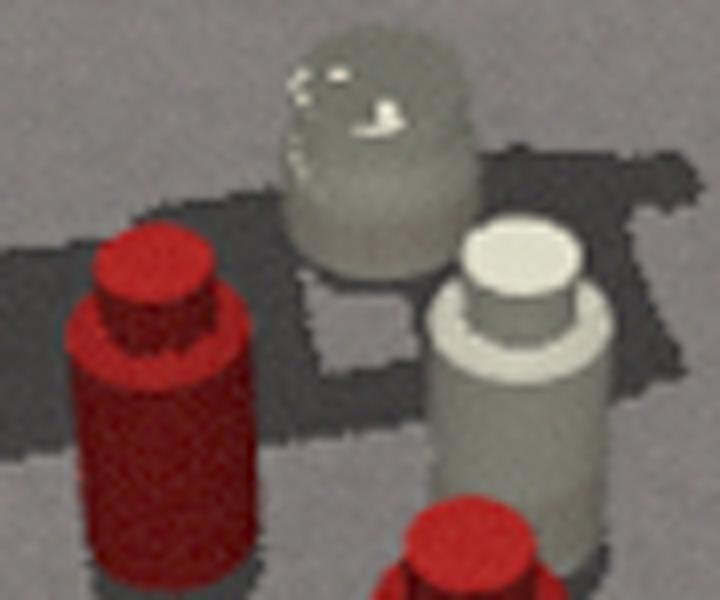

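```bash
cat > h.py <<'E'
import numpy as np
from rig import calibration
def proj(name,P,T=None):
    c=calibration(name); f=192/np.tan(np.radians(c['fov_y'])/2)
    V=c['view'] if T is None else T
    P=np.atleast_2d(P); q=P@V[:3,:3].T+V[:3,3]
    return np.c_[c['cx']+f*q[:,0]/q[:,2], c['cy']+f*q[:,1]/q[:,2]]
def ray(name,uv,z,T=None):
    c=calibration(name); f=192/np.tan(np.radians(c['fov_y'])/2)
    V=c['view'] if T is None else T
    d=np.array([(uv[0]-c['cx'])/f,(uv[1]-c['cy'])/f,1]); R=V[:3,:3]; o=-R.T@V[:3,3]; d=R.T@d
    return o+d*(z-o[2])/d[2]
def wristT(s):
    w,x,y,z=s['ee_rot']
    from scipy.spatial.transform import Rotation as Ro
    M=np.eye(4);M[:3,:3]=Ro.from_quat([x,y,z,w]).as_matrix();M[:3,3]=s['eef_pos']
    return np.linalg.inv(M@calibration('wrist')['mount'])
E
python3 - <<'E'
from h import *
from scipy.optimize import least_squares
def cr(x0,y0,s,u,v): return np.array([x0+(u+.5)/s-.5,y0+(v+.5)/s-.5])
obs=[]
for u,v,p in [(48,267,(-60,-60,15)),(228,77,(-60,60,15)),(537,340,(107,-60,115)),(553,350,(115,-60,115)),(712,110,(107,60,115)),(727,122,(115,60,115)),(425,208,(56.5,-34,110)),(437,200,(56.5,-28,110)),(526,90,(56.5,31,110))]:
    obs.append(("scene",cr(295,235,7,u,v),p))
for u,v,p in [(208,523,(-60,60,15)),(478,463,(-60,-60,15)),(62,122,(107,60,115)),(325,75,(107,-60,115)),(198,172,(45,22,105)),(295,168,(45,-22,105)),(300,275,(45,-22,55)),(205,285,(45,22,55))]:
    obs.append(("side",cr(190,120,8,u,v),p))
def tw(q,p):
    c,s=np.cos(q[2]),np.sin(q[2]); return [q[0]+c*p[0]-s*p[1],q[1]+s*p[0]+c*p[1],p[2]]
def res(q,cams=("scene","side")): return np.concatenate([proj(n,tw(q,p))[0]-uv for n,uv,p in obs if n in cams])
for cams in [("scene","side"),("scene",),("side",)]:
  best=min((least_squares(res,[500,350,a],args=(cams,)) for a in (0,1.5,3,4.5)),key=lambda r:r.cost)
  print(cams,best.x,best.cost); 
  if len(cams)==2: print(best.fun.reshape(-1,2).round(1))
print("bottle scene",ray("scene",cr(200,130,8,235,250),112),"side",ray("side",cr(195,195,8,521,256),112))
q=ray("scene",cr(200,130,8,235,250),112)
# jar top, tall cap
for n,uv in [("jar side",None)]:pass
print("tall", ray("scene",(203,197),155),ray("side",(311,181),155))
print("jar", ray("scene",(266,203),65), ray("side",(243,208),65))
print("reds", ray("scene",cr(200,130,8,147,72),112), ray("side",cr(195,195,8,155,265),112), ray("side",cr(195,195,8,471,540),112))
E
```

```text
('scene', 'side') [507.77492399 217.62051029   1.59962111] 6.419383307765286
[[-0.5 -0.1]
 [ 0.1 -0.6]
 [-0.4 -0.2]
 [ 0.7  0.3]
 [-0.3  0.1]
 [ 0.9  0.1]
 [ 0.   0.7]
 [-0.3  0.3]
 [-0.3  0.8]
 [-0.3 -0.2]
 [ 0.2 -0.9]
 [-0.2  0.2]
 [ 0.  -0.1]
 [-0.3  2.4]
 [ 0.1  0.4]
 [-0.   0.1]
 [-0.3  1.4]]
('scene',) [507.42692298 217.37024846   1.60125187] 1.853075887915865Traceback (most recent call last):
  File "<stdin>", line 13, in <module>
  File "<stdin>", line 13, in <genexpr>
    return func(*args, **kwargs)
    result = trf(vector_fun.fun, vector_fun.jac, x0, f0, J0, lb, ub, ftol, xtol,
                 gtol, max_nfev, x_scale, loss_function, tr_solver,
                 tr_options.copy(), verbose, callback=callback_wrapped)
    return trf_no_bounds(
        fun, jac, x0, f0, J0, ftol, xtol, gtol, max_nfev, x_scale,
        loss_function, tr_solver, tr_options, verbose, callback=callback)
    J = jac(x)
    self._update_jac()
    ~~~~~~~~~~~~~~~~^^
    self.J = self.jac_wrapped(xp_copy(self.x), f0=self.f)
             ~~~~~~~~~~~~~~~~^^^^^^^^^^^^^^^^^^^^^^^^^^^^
    J, dct = approx_
[... 334 characters left out ...]
_sided, method,
                             ^^^^^^^^^^^^^^^^^^^^^^
                             mf)
                             ^^^
    df = [f_eval - f0 for f_eval in f_evals]
                                    ^^^^^^^
    f = np.atleast_1d(self.fun(x, *self.args, **self.kwargs))
                      ~~~~~~~~^^^^^^^^^^^^^^^^^^^^^^^^^^^^^^
    return np.atleast_1d(self.fun(x))
                         ~~~~~~~~^^^
    return self.f(x, *self.args, **self.kwargs)
           ~~~~~~^^^^^^^^^^^^^^^^^^^^^^^^^^^^^^
  File "<stdin>", line 11, in res
  File "h.py", line 4, in proj
    c=calibration(name); f=192/np.tan(np.radians(c['fov_y'])/2)
ValueError: time passes only in moves, steps and waits
```

```bash
sed -i 's/^from rig import calibration/from rig import calibration as _cal\nimport functools\ncalibration=functools.cache(_cal)/' h.py
python3 - <<'E'
from h import *
def cr(x0,y0,s,u,v): return np.array([x0+(u+.5)/s-.5,y0+(v+.5)/s-.5])
print("bottle scene",ray("scene",cr(200,130,8,235,250),112),"side",ray("side",cr(195,195,8,521,256),112))
print("tall", ray("scene",(203,197),155),ray("side",(311,181),155))
print("jar", ray("scene",(266,203),65), ray("side",(243,208),65))
print("reds", ray("scene",cr(200,130,8,147,72),112), ray("side",cr(195,195,8,155,265),112), ray("side",cr(195,195,8,471,540),112))
T=[507.8,217.6,0]
print(proj("scene",[T,[*T[:2],80]]))
E
```

```text
bottle scene [ 450.5224001  -194.48172645  112.        ] side [ 452.9910385  -194.12045184  112.        ]
tall [642.03649656 -96.3774789  155.        ] [ 629.47407556 -122.70280135  155.        ]
jar [475.99474135 -32.63866623  65.        ] [464.2380951  -53.56049617  65.        ]
reds [ 390.18714954 -298.75685077  112.        ] [ 350.78843284 -156.43635669  112.        ] [ 394.25054903 -296.80360813  112.        ]
[[334.0921022  274.31908726]
 [339.01016774 252.6903381 ]]
```

Emit:
jog_arm --rows '[[[-0.15,-0.06,0,0,0,0],[-0.35,-0.13,0,0,0,0],[-0.55,-0.21,0,0,0,0],[-0.75,-0.29,0,0,0,0],[-0.9,-0.37,0,0,0,0],[-0.97,-0.45,0,0,0,0],[-1,-0.49,0,0,0,0],[-1,-0.49,0,0,0,0]]]' --jaw -1

```text
time_s: 0.82
eef_pos: [450.8, -150.5, 231.3]
ee_rot: [-0.0, 0.708, 0.707, -0.0]
force: [-0.4, -0.0, -0.4]
grip_width: 1.0
```

```bash
python3 - <<'E'
from rig import ctrl,capture
import cv2
s=ctrl.sense();im=capture("wrist");print(s['time_s'],s['eef_pos'],s['ee_rot'],s['force'],s['joints'])
cv2.imwrite("pics/w1.png",im[:,:,::-1])
im=capture("scene");cv2.imwrite("pics/s1.png",im[:,:,::-1])
from h import *
T=wristT(s); print(proj("wrist",[[452,-194,112],[452,-194,0]],T))
E
```

```text
0.8167 [ 450.79047673 -150.53255272  231.27335605] [-1.72496193e-04  7.07686017e-01  7.06527046e-01 -7.11853596e-05] [-0.40965316 -0.01172281 -0.43253411] [-5.69470378e-01  2.03244816e-01  1.64018199e+00 -6.73275133e-05
  1.29853338e+00 -5.67813229e-01]
[[256.27850369 225.75761363]
 [256.01561795 187.58713503]]
```

View pics/w1.png

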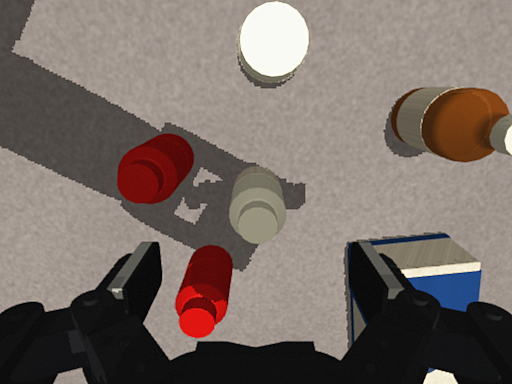

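View pics/s1.png

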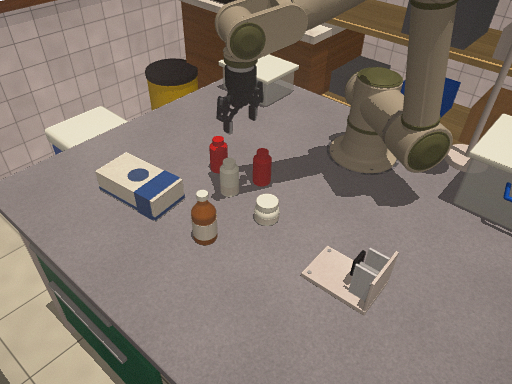

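```bash
python3 - <<'E'
from rig import ctrl
from h import *
s=ctrl.sense();T=wristT(s)
for n,uv,z in [("cap",(258,224),112),("box",(349,243),75),("box2",(446,234),75),("red1",(146,182),112),("red2",(198,321),112),("jar",(273,38),65)]: print(n,ray("wrist",uv,z,T).round(1))
E
```

```text
cap [ 454.7 -191.3  112. ]
box [ 548.8 -229.    75. ]
box2 [ 646.8 -218.8   75. ]
red1 [ 359.4 -152.5  112. ]
red2 [ 396.2 -294.6  112. ]
jar [467.9 -34.1  65. ]
```

Emit:
jog_arm --rows '[[[-0.15,0.01,0,0,0,0],[-0.287,0.012,0,0,0,0],[-0.287,0.012,0.15,0,0,0],[-0.287,0.012,0.35,0,0,0],[-0.287,0.012,0.55,0,0,0],[-0.287,0.012,0.7,0,0,0],[-0.287,0.012,0.75,0,0,0],[-0.287,0.012,0.75,0,0,0]]]'

```text
time_s: 1.58
eef_pos: [453.2, -191.9, 117.5]
ee_rot: [-0.002, 0.707, 0.708, -0.0]
force: [0.5, 0.4, 0.8]
grip_width: 0.998
```

```bash
python3 - <<'E'
from rig import ctrl,capture
import cv2
s=ctrl.sense();im=capture("wrist");print(s['time_s'],s['eef_pos'],s['ee_rot'],s['force'])
cv2.imwrite("pics/w2.png",im[:,:,::-1])
im=capture("side");cv2.imwrite("pics/sd2.png",cv2.resize(im[150:310,180:420,::-1],None,fx=3,fy=3))
from h import *
T=wristT(s); print(proj("wrist",[[453.3,-193,112],[453.3,-193,0]],T))
E
```

```text
1.5833 [ 453.22730821 -191.92755815  117.49015675] [-1.60540199e-03  7.06687186e-01  7.07524284e-01 -1.75943059e-04] [0.49084037 0.40294289 0.7753978 ]
[[254.64678734 242.13208709]
 [255.19938951 180.67788532]]
```

View pics/w2.png

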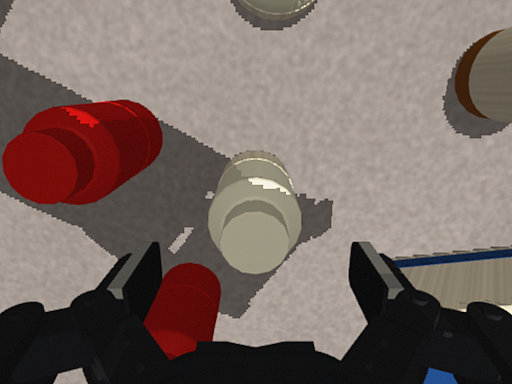

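View pics/sd2.png

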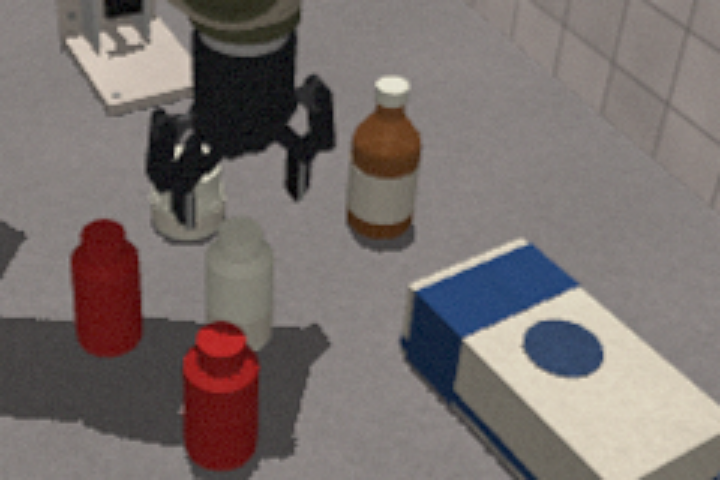

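Emit:
jog_arm --rows '[[[0,0,0.1,0,0,0],[0,0,0.22,0,0,0],[0,0,0.35,0,0,0],[0,0,0.45,0,0,0],[0,0,0.49,0,0,0],[0,0,0.49,0,0,0],[0,0,0.49,0,0,0]]]'

```text
time_s: 2.27
eef_pos: [454.1, -193.5, 46.6]
ee_rot: [0.001, 0.707, 0.707, 0.0]
force: [-0.3, 1.1, 0.6]
grip_width: 0.998
```

```bash
python3 - <<'E'
from rig import ctrl,capture
import cv2
s=ctrl.sense();im=capture("wrist");print(s['time_s'],s['eef_pos'],s['ee_rot'],s['force'])
cv2.imwrite("pics/w3.png",im[:,:,::-1])
im=capture("side");cv2.imwrite("pics/sd3.png",cv2.resize(im[150:310,180:420,::-1],None,fx=3,fy=3))
E
```

```text
2.2667 [ 454.06500933 -193.45097436   46.55568251] [9.77141772e-04 7.07032889e-01 7.07179973e-01 1.59193679e-04] [-0.2789448   1.14442592  0.63468722]
```

View pics/w3.png

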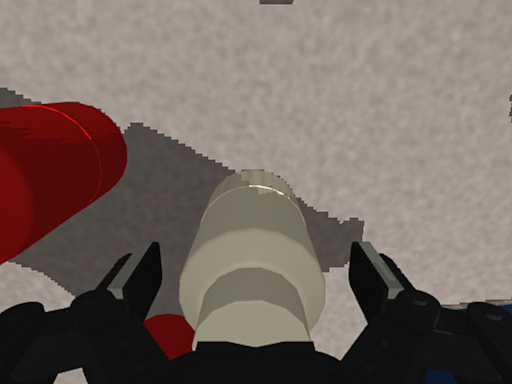

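View pics/sd3.png

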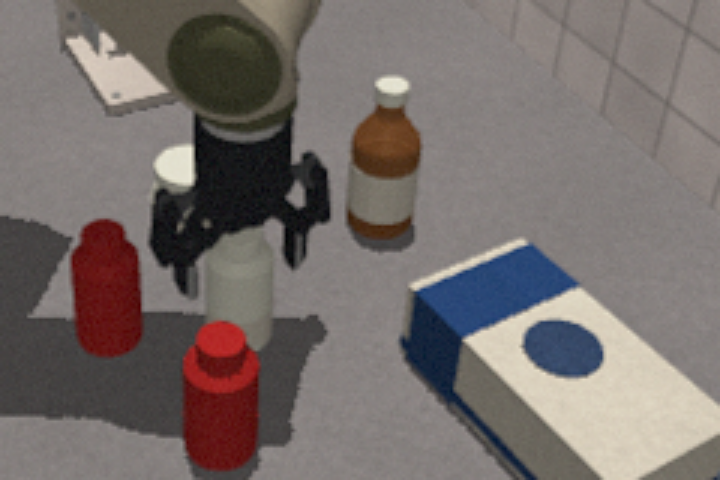

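Emit:
jog_arm --rows '[[[0,0,0,0,0,0],[0,0,0,0,0,0],[0,0,0,0,0,0],[0,0,0,0,0,0],[0,0,0,0,0,0],[0,0,0,0,0,0],[0,0,0,0,0,0],[0,0,0,0,0,0]]]' --jaw 1 --grip_force 40

```text
time_s: 3.03
eef_pos: [453.5, -193.3, 46.1]
ee_rot: [0.0, 0.707, 0.707, 0.0]
force: [-0.9, 0.9, 5.7]
grip_width: 0.646
```

```bash
python3 - <<'E'
from rig import ctrl,capture
import cv2
s=ctrl.sense();im=capture("wrist");print(s['time_s'],s['eef_pos'],s['ee_rot'],s['force'],s['grip_width'],s['wrist_torque'])
cv2.imwrite("pics/w4.png",im[:,:,::-1])
E
```

```text
3.0333 [ 453.54211826 -193.26980029   46.08085188] [4.89354743e-04 7.07093351e-01 7.07120041e-01 3.70020993e-05] [-0.85833796  0.93228245  5.67107128] 0.6458500760460759 [ 0.100241    0.21016909 -0.03180716]
```

View pics/w4.png

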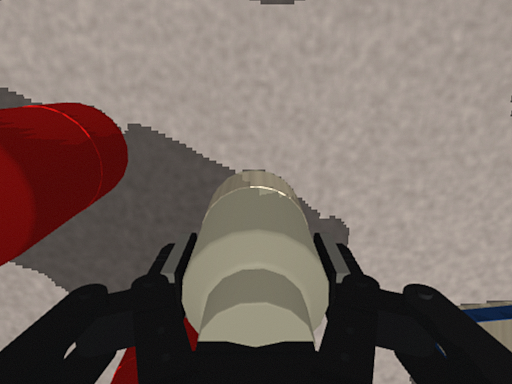

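Emit:
jog_arm --rows '[[[0,0,-0.03,0,0,0],[0,0,-0.1,0,0,0],[0,0,-0.22,0,0,0],[0,0,-0.38,0,0,0],[0,0,-0.55,0,0,0],[0,0,-0.7,0,0,0],[0,0,-0.78,0,0,0],[0,0,-0.8,0,0,0]]]'

```text
time_s: 3.75
eef_pos: [454.0, -193.5, 168.2]
ee_rot: [0.002, 0.707, 0.707, 0.0]
force: [-0.6, -1.1, -2.5]
grip_width: 0.65
```

Emit:
jog_arm --rows '[[[0.03,0,0,0,0,0],[0.1,0.01,0,0,0,0],[0.22,0.02,0,0,0,0],[0.36,0.04,0,0,0,0],[0.52,0.06,0,0,0,0],[0.68,0.08,0,0,0,0],[0.84,0.1,0,0,0,0],[1,0.12,0,0,0,0]]]'

```text
time_s: 4.42
eef_pos: [470.5, -40.9, 164.1]
ee_rot: [-0.001, 0.707, 0.707, -0.0]
force: [-0.2, -0.7, -2.3]
grip_width: 0.644
```

Emit:
jog_arm --rows '[[[0.16,0.02,0,0,0,0],[0.32,0.04,0,0,0,0],[0.48,0.07,0,0,0,0],[0.64,0.1,0,0,0,0],[0.78,0.14,0,0,0,0],[0.9,0.17,0,0,0,0],[0.98,0.19,0,0,0,0],[1,0.2,0,0,0,0]]]'

```text
time_s: 5.08
eef_pos: [500.7, 108.9, 164.4]
ee_rot: [-0.001, 0.706, 0.708, -0.001]
force: [0.4, 0.6, -2.4]
grip_width: 0.647
```

```bash
python3 - <<'E'
from rig import ctrl,capture
import cv2
s=ctrl.sense();im=capture("wrist");print(s['time_s'],s['eef_pos'],s['ee_rot'],s['force'],s['grip_width'],s['wrist_torque'])
cv2.imwrite("pics/w5.png",im[:,:,::-1])
im=capture("scene");cv2.imwrite("pics/s5.png",im[:,:,::-1])
im=capture("side");cv2.imwrite("pics/sd5.png",im[:,:,::-1])
E
```

```text
5.0833 [500.70898716 108.93056884 164.36799778] [-7.89963145e-04  7.06334227e-01  7.07877842e-01 -5.44028684e-04] [ 0.35590274  0.56015346 -2.40315163] 0.6471957566935314 [-0.02626066 -0.00527877 -0.00450941]
```

View pics/w5.png

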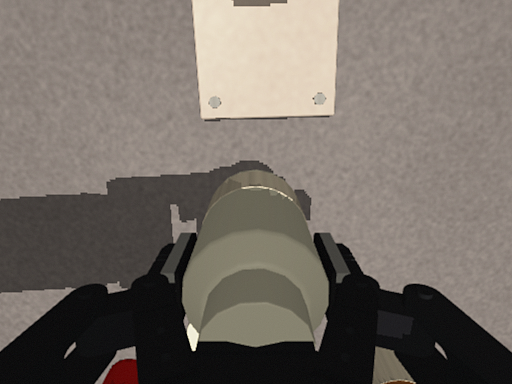

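View pics/s5.png

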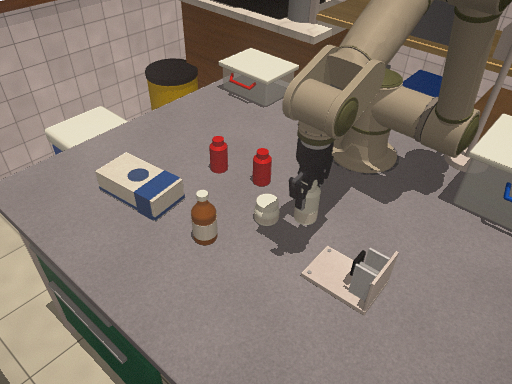

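View pics/sd5.png

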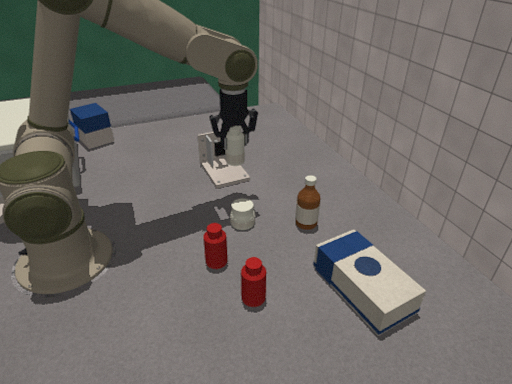

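```bash
python3 - <<'E'
from rig import ctrl
from h import *
s=ctrl.sense();T=wristT(s)
a=ray("wrist",(202,118.5),15,T);b=ray("wrist",(334,114.5),15,T)
m=(a+b)/2;d=b-a;w=np.linalg.norm(d);yaw=np.arctan2(d[1],d[0])+np.pi/2
print(a,b,w,yaw, m+60*np.array([np.cos(yaw),np.sin(yaw),0]))
print(s['eef_pos'])
E
```

```text
[453.59773383 153.71785094  15.        ] [571.38569235 157.22105905  15.        ] 117.84004260401714 1.6005292109260096 [510.70800288 215.44293562  15.        ]
[500.98357684 106.61158336 164.84757716]
```

Emit:
jog_arm --rows '[[[0.06,0.005,0,0,0,-0.003],[0.18,0.015,0,0,0,-0.008],[0.34,0.025,0,0,0,-0.013],[0.5,0.035,0,0,0,-0.0186],[0.63,0.045,0,0,0,-0.0186],[0.7,0.05,0,0,0,-0.0186],[0.727,0.05,0,0,0,-0.0186],[0.727,0.05,0,0,0,-0.0186]]]'

```text
time_s: 5.9
eef_pos: [508.7, 216.1, 165.2]
ee_rot: [-0.0, 0.697, 0.718, -0.0]
force: [0.1, -0.2, -2.2]
grip_width: 0.647
```

Emit:
jog_arm --rows '[[[0,0,0.03,0,0,0],[0,0,0.1,0,0,0],[0,0,0.2,0,0,0],[0,0,0.3,0,0,0],[0,0,0.4,0,0,0],[0,0,0.46,0,0,0],[0,0,0.48,0,0,0],[0,0,0.48,0,0,0]]]'

```text
time_s: 6.57
eef_pos: [508.5, 215.5, 92.5]
ee_rot: [-0.0, 0.697, 0.717, -0.001]
force: [-0.1, -0.6, -2.1]
grip_width: 0.641
```

```bash
cat > look.py <<'E'
import sys
from rig import ctrl,capture
import cv2
n=sys.argv[1]
s=ctrl.sense();im=capture("wrist");print(s['time_s'],s['eef_pos'],s['ee_rot'],s['force'],s['grip_width'],s['wrist_torque'])
cv2.imwrite(f"pics/w{n}.png",im[:,:,::-1])
def c(im,x0,y0,w,h,s,f): cv2.imwrite(f,cv2.resize(im[y0:y0+h,x0:x0+w,::-1],None,fx=s,fy=s,interpolation=cv2.INTER_CUBIC))
c(capture("scene"),290,200,120,110,5,f"pics/s{n}.png")
c(capture("side"),180,100,90,95,6,f"pics/sd{n}.png")
E
python3 look.py 6
```

```text
6.5667 [508.54671532 215.48380935  92.53051505] [-4.03508630e-04  6.96931395e-01  7.17137432e-01 -6.09825073e-04] [-0.05295384 -0.59521794 -2.07768248] 0.6409748935292026 [-0.01603082 -0.01426712  0.03003719]
```

View pics/w6.png

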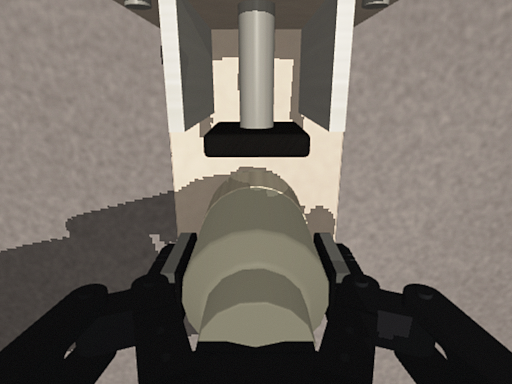

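View pics/s6.png

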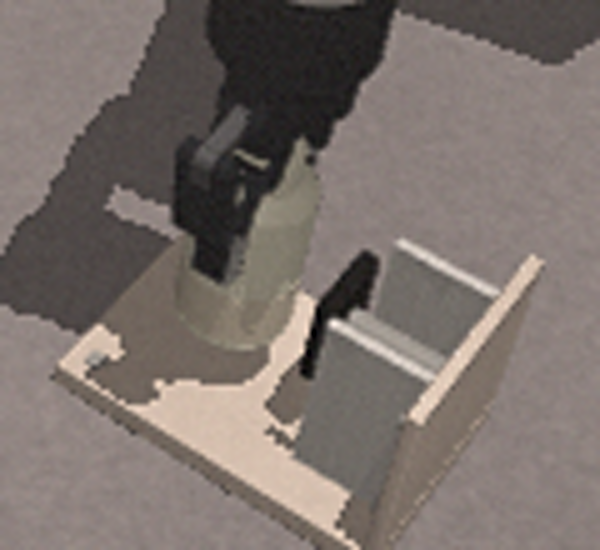

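View pics/sd6.png

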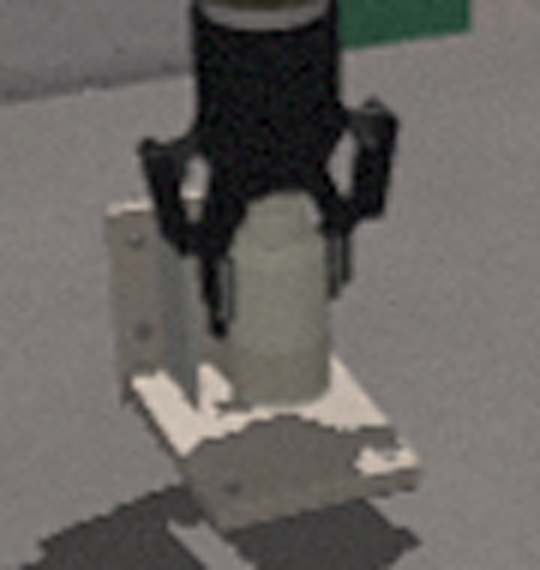

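```bash
python3 - <<'E'
from rig import ctrl
import cv2
from h import *
im=cv2.imread("pics/w6.png");cv2.imwrite("pics/w6c.png",cv2.resize(im[100:200,150:365],None,fx=3.6,fy=3.6,interpolation=cv2.INTER_CUBIC))
s=ctrl.sense();T=wristT(s)
a=ray("wrist",(165,132),110,T);b=ray("wrist",(349,131.5),110,T);print(a,b,(a+b)/2,np.linalg.norm(b-a))
q=(508.8,216,1.6)
def tw(q,p):
    c,s=np.cos(q[2]),np.sin(q[2]); return [q[0]+c*p[0]-s*p[1],q[1]+s*p[0]+c*p[1],p[2]]
print(proj("wrist",[tw(q,p) for p in [(56.5,34,110),(56.5,-34,110),(45,22,105),(45,-22,105),(45,22,55),(45,-22,55)]],T))
print(proj("wrist",[tw(q,p) for p in [(28,0,33),(0,28,33),(0,-28,33)]],T),s['eef_pos'])
E
```

```text
[472.55180617 272.68159139 110.        ] [544.72516663 274.9447178  110.        ] [508.6384864  273.81315459 110.        ] 72.20883395867772
[[166.72341401 135.10125899]
 [339.47962331 135.00289593]
 [200.7147501  160.82546532]
 [305.73189105 160.76219175]
 [214.84466693 141.20935744]
 [292.38785728 141.16459397]]
[[253.77334939 161.72301887]
 [212.28511859 202.34320025]
 [295.38437525 202.28869125]] [509.26703093 215.9399202   94.05408522]
```

View pics/w6c.png

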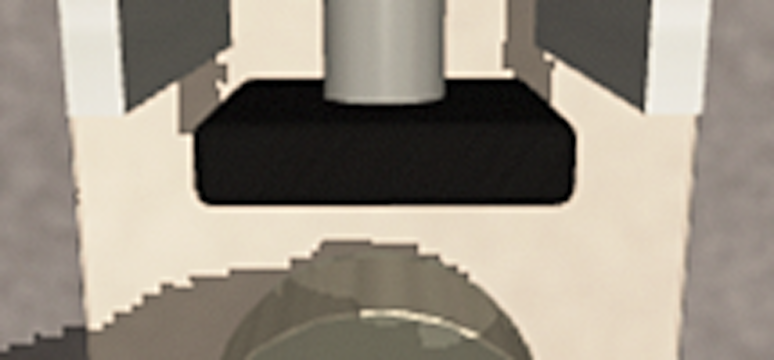

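Emit:
jog_arm --rows '[[[0.01,0.004,0.03,0,0,0],[0.01,0.004,0.08,0,0,0],[0.01,0.004,0.13,0,0,0],[0.01,0.004,0.17,0,0,0],[0.01,0.004,0.19,0,0,0],[0.01,0.004,0.2,0,0,0],[0.01,0.004,0.203,0,0,0],[0.01,0.004,0.203,0,0,0]]]'

```text
time_s: 7.38
eef_pos: [509.5, 217.5, 62.9]
ee_rot: [0.0, 0.697, 0.717, 0.0]
force: [0.7, 1.1, -1.1]
grip_width: 0.65
```

Emit:
jog_arm --rows '[[[0,0,0.002,0,0,0],[0,0,0.004,0,0,0],[0,0,0.004,0,0,0],[0,0,0.004,0,0,0]]]'

```text
time_s: 7.72
eef_pos: [509.4, 217.5, 62.4]
ee_rot: [0.0, 0.697, 0.717, 0.0]
force: [0.4, 0.4, -2.1]
grip_width: 0.645
```

Emit:
jog_arm --rows '[[[0,0,0.002,0,0,0],[0,0,0.004,0,0,0],[0,0,0.004,0,0,0],[0,0,0.004,0,0,0]]]'

```text
time_s: 8.05
eef_pos: [509.4, 217.5, 61.6]
ee_rot: [-0.0, 0.697, 0.717, -0.0]
force: [0.4, 0.6, -2.3]
grip_width: 0.651
```

Still hanging (-2.3 N). Creep down.

Emit:
jog_arm --rows '[[[0,0,0.002,0,0,0],[0,0,0.004,0,0,0],[0,0,0.004,0,0,0],[0,0,0.004,0,0,0]]]'

```text
time_s: 8.38
eef_pos: [509.4, 217.5, 61.1]
ee_rot: [0.0, 0.697, 0.717, 0.0]
force: [0.2, -0.3, 0.1]
grip_width: 0.642
```

Emit:
jog_arm --rows '[[[0,0,0.001,0,0,0],[0,0,0.003,0,0,0],[0,0,0.003,0,0,0],[0,0,0.003,0,0,0]]]'

```text
time_s: 8.72
eef_pos: [509.4, 217.5, 61.1]
ee_rot: [0.0, 0.697, 0.717, 0.0]
force: [-3.7, -0.8, 4.4]
grip_width: 0.647
```

```bash
python3 look.py 7
```

```text
8.7167 [509.40278222 217.54755846  61.11521035] [6.99465446e-05 6.96687468e-01 7.17374766e-01 1.12785483e-04] [-3.69168463 -0.76319332  4.43163611] 0.6468209435607114 [-0.1109376   0.49714788  0.02732279]
```

View pics/sd7.png

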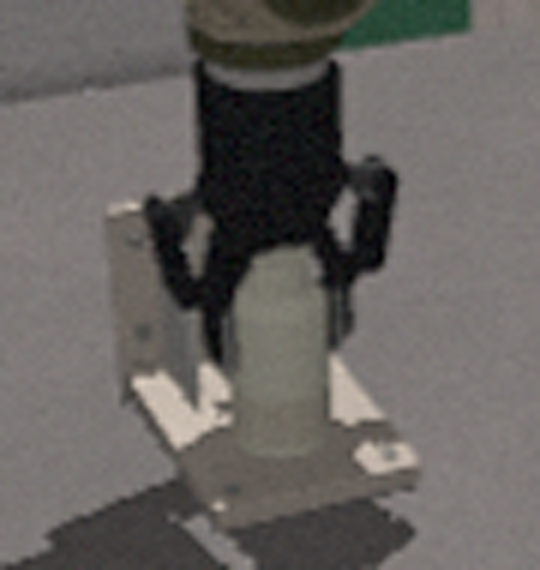

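View pics/s7.png

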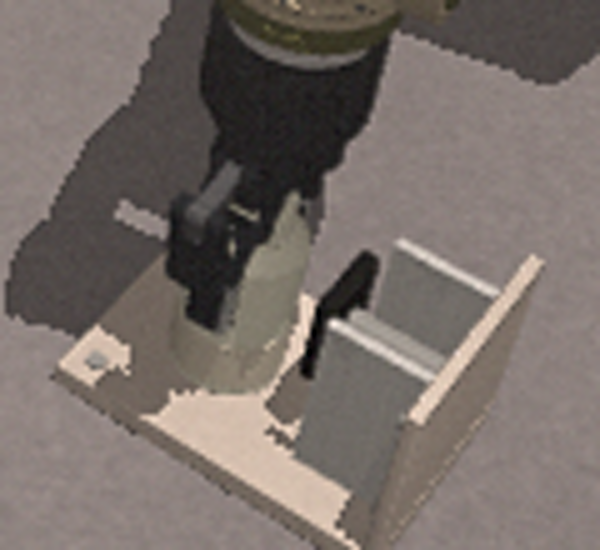

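View pics/w7.png

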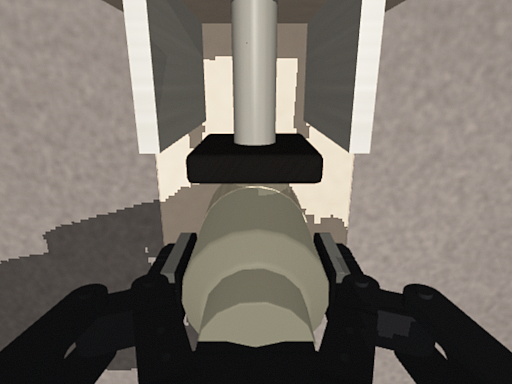

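Emit:
jog_arm --rows '[[[0,0,-0.001,0,0,0],[0,0,-0.002,0,0,0],[0,0,-0.002,0,0,0],[0,0,-0.002,0,0,0]]]'

```text
time_s: 9.2
eef_pos: [509.4, 217.5, 61.1]
ee_rot: [0.0, 0.697, 0.717, 0.0]
force: [-4.2, -0.5, 5.2]
grip_width: 0.646
```

Emit:
jog_arm --rows '[[[0,0,0,0,0,0],[0,0,0,0,0,0],[0,0,0,0,0,0]]]'

```text
time_s: 9.45
eef_pos: [509.4, 217.5, 61.1]
ee_rot: [0.0, 0.697, 0.717, 0.0]
force: [-2.6, -0.2, 6.0]
grip_width: 0.643
```

Emit:
jog_arm --rows '[[[0,0,-0.001,0,0,0],[0,0,-0.002,0,0,0],[0,0,-0.002,0,0,0],[0,0,-0.002,0,0,0],[0,0,-0.002,0,0,0],[0,0,-0.002,0,0,0],[0,0,-0.002,0,0,0],[0,0,-0.002,0,0,0]]]'

```text
time_s: 10.12
eef_pos: [509.4, 217.5, 61.1]
ee_rot: [0.0, 0.697, 0.717, 0.0]
force: [-1.6, 0.6, 2.1]
grip_width: 0.642
```

Emit:
jog_arm --rows '[[[0,0,0,0,0,0],[0,0,0,0,0,0],[0,0,0,0,0,0],[0,0,0,0,0,0]]]'

```text
time_s: 10.45
eef_pos: [509.4, 217.5, 61.2]
ee_rot: [0.0, 0.697, 0.717, 0.0]
force: [-1.3, -0.3, 1.4]
grip_width: 0.643
```

Emit:
jog_arm --rows '[[[0.01,0,0,0,0,0],[0.025,0,0,0,0,0],[0.045,0,0,0,0,0],[0.06,0,0,0,0,0],[0.07,0,0,0,0,0],[0.08,0,0,0,0,0],[0.08,0,0,0,0,0],[0.08,0,0,0,0,0]]]'

```text
time_s: 11.12
eef_pos: [509.0, 229.7, 61.1]
ee_rot: [-0.0, 0.697, 0.717, 0.0]
force: [-0.2, -0.3, -0.8]
grip_width: 0.647
```

Emit:
jog_arm --rows '[[[0,0,0,0,0,0],[0,0,0,0,0,0],[0,0,0,0,0,0],[0,0,0,0,0,0]]]'

```text
time_s: 11.45
eef_pos: [509.0, 229.6, 61.2]
ee_rot: [-0.0, 0.697, 0.717, 0.0]
force: [0.9, 0.5, -0.8]
grip_width: 0.652
```

```bash
python3 look.py 8; python3 - <<'E'
import cv2
im=cv2.imread("pics/w8.png");cv2.imwrite("pics/w8c.png",cv2.resize(im[100:240,110:390],None,fx=2.8,fy=2.8,interpolation=cv2.INTER_CUBIC))
E
```

```text
11.45 [508.99635032 229.57463816  61.18611399] [-6.99924726e-05  6.96706431e-01  7.17356355e-01  6.62847477e-05] [ 0.94729962  0.54411094 -0.81957125] 0.6518672895356098 [ 0.24493181 -0.08116918  0.03961773]
```

View pics/w8c.png

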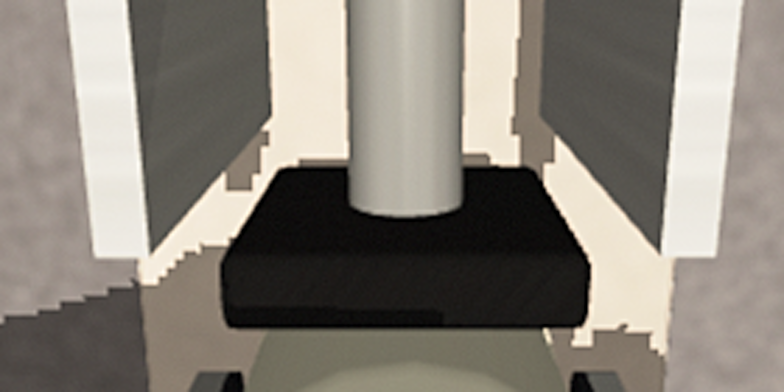

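View pics/s8.png

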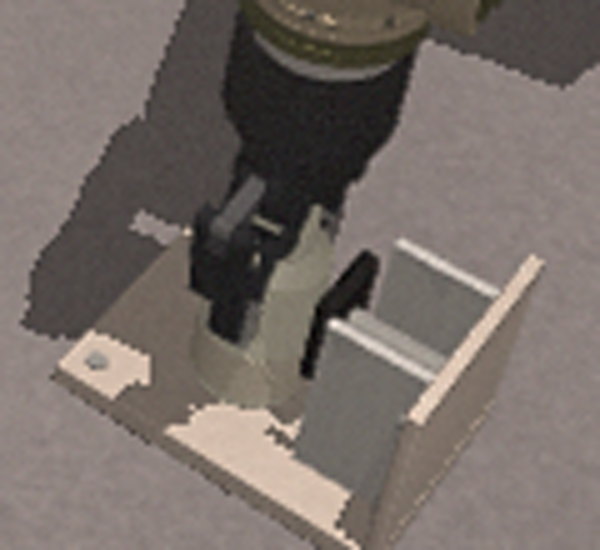

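Emit:
jog_arm --rows '[[[0.008,0,0.001,0,0,0],[0.016,0,0.001,0,0,0],[0.024,0,0.001,0,0,0],[0.032,0,0.001,0,0,0],[0.04,0,0.001,0,0,0],[0.04,0,0.001,0,0,0],[0.04,0,0.001,0,0,0],[0.04,0,0.001,0,0,0]]]'

```text
time_s: 12.27
eef_pos: [509.0, 235.6, 61.1]
ee_rot: [0.0, 0.697, 0.717, 0.0]
force: [0.4, -2.2, 2.7]
grip_width: 0.646
```

Emit:
jog_arm --rows '[[[0.006,0,0,0,0,0],[0.012,0,0,0,0,0],[0.018,0,0,0,0,0],[0.02,0,0,0,0,0],[0.02,0,0,0,0,0],[0.02,0,0,0,0,0]]]'

```text
time_s: 12.77
eef_pos: [508.8, 238.3, 61.1]
ee_rot: [0.0, 0.697, 0.717, -0.0]
force: [0.3, -4.0, 3.3]
grip_width: 0.645
```

Emit:
jog_arm --rows '[[[0.006,0,0,0,0,0],[0.012,0,0,0,0,0],[0.018,0,0,0,0,0],[0.02,0,0,0,0,0],[0.02,0,0,0,0,0],[0.02,0,0,0,0,0]]]'

```text
time_s: 13.27
eef_pos: [508.8, 241.0, 61.1]
ee_rot: [0.0, 0.697, 0.717, -0.0]
force: [-0.3, -5.2, 4.0]
grip_width: 0.648
```

```bash
python3 look.py 9; python3 - <<'E'
import cv2
im=cv2.imread("pics/w9.png");cv2.imwrite("pics/w9c.png",cv2.resize(im[100:240,110:390],None,fx=2.8,fy=2.8,interpolation=cv2.INTER_CUBIC))
E
```

```text
13.2667 [508.78683773 241.00907571  61.14043626] [ 3.20507498e-04  6.96702323e-01  7.17360212e-01 -3.10254389e-04] [-0.26083795 -5.16115687  3.99730284] 0.6476194287258563 [-1.17824798 -0.06963898 -0.0061413 ]
```

View pics/w9c.png

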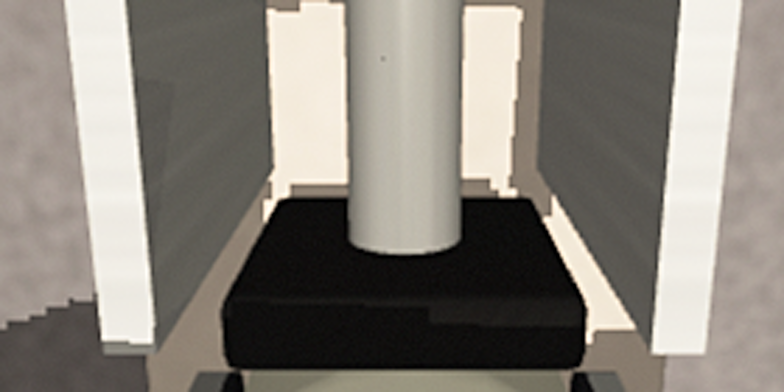

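View pics/s9.png

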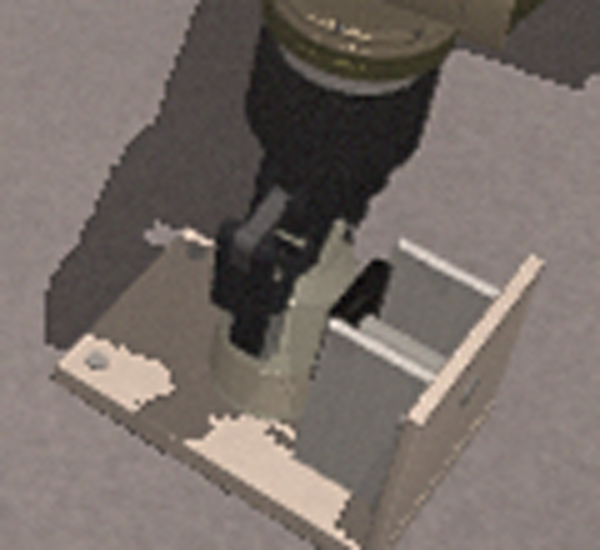

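View pics/sd9.png

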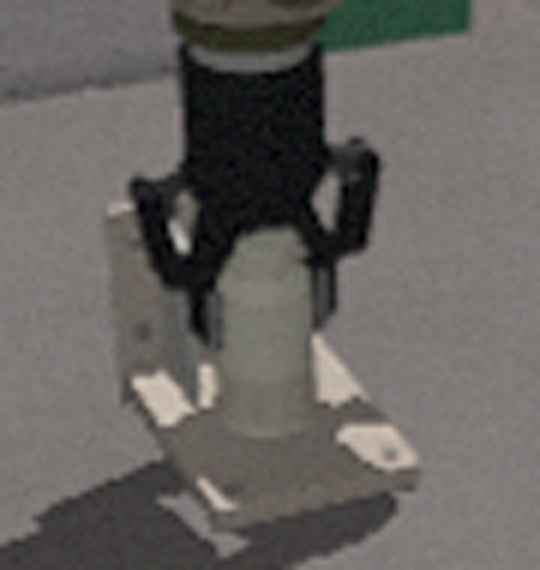

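```bash
python3 - <<'E'
from h import *
from rig import ctrl
s0=ctrl.sense();print(s0['time_s'],s0['force'])
d=np.array([np.cos(1.6),np.sin(1.6),0])
def f(uv,s,x0,y0,z,T): return ray("wrist",(x0+(uv[0]+.5)/s-.5,y0+(uv[1]+.5)/s-.5),z,T)@d
s={'ee_rot':np.array([0,.697,.717,0])/np.hypot(.697,.717)}
for nm,pos,s_,x0,y0,pv,ch in [("w6",[509,215.7,93.3],3.6,150,100,205,(114,114)),("w8",[509,229.6,61.2],2.8,110,100,327,(257,257)),("w9",[508.8,241,61.14],2.8,110,100,368,(353,353))]:
    s['eef_pos']=np.array(pos);T=wristT(s)
    p=f((400,pv),s_,x0,y0,105,T);c=[f((u,v),s_,x0,y0,110,T) for u,v in zip((100,690),ch)]
    print(nm,"pad",p,"cheek",c,"pad-cheek",p-np.mean(c))
E
```

```text
13.4167 [-0.37317443 -6.32522026  4.76078635]
w6 pad 247.77881762818805 cheek [np.float64(258.9259294872607), np.float64(258.8553544887287)] pad-cheek -11.11182435980669
w8 pad 248.30656607966424 cheek [np.float64(258.72523124936674), np.float64(258.6643507260919)] pad-cheek -10.388224908065098
w9 pad 254.4159886872095 cheek [np.float64(258.67013096504775), np.float64(258.6140972040084)] pad-cheek -4.226125397318583
```

Emit:
jog_arm --rows '[[[0.005,0,-0.001,0,0,0],[0.01,0,-0.001,0,0,0],[0.015,0,-0.001,0,0,0],[0.02,0,-0.001,0,0,0],[0.025,0,-0.001,0,0,0],[0.03,0,-0.001,0,0,0],[0.03,0,-0.001,0,0,0],[0.03,0,-0.001,0,0,0]]]'

```text
time_s: 14.08
eef_pos: [508.6, 245.1, 61.1]
ee_rot: [0.0, 0.697, 0.717, -0.001]
force: [0.2, -10.0, 3.7]
grip_width: 0.644
```

Emit:
jog_arm --rows '[[[0,0,0,0,0,0],[0,0,0,0,0,0],[0,0,0,0,0,0],[0,0,0,0,0,0],[0,0,0,0,0,0],[0,0,0,0,0,0]]]'

```text
time_s: 14.58
eef_pos: [508.6, 245.1, 61.2]
ee_rot: [0.0, 0.697, 0.717, -0.001]
force: [0.6, -8.4, 3.0]
grip_width: 0.646
```

```bash
python3 look.py 10; python3 - <<'E'
import cv2
im=cv2.imread("pics/w10.png");cv2.imwrite("pics/w10c.png",cv2.resize(im[150:290,110:390],None,fx=2.8,fy=2.8,interpolation=cv2.INTER_CUBIC))
E
```

```text
14.5833 [508.630093   245.12968497  61.18185034] [ 4.58007501e-04  6.96705962e-01  7.17356386e-01 -6.38887105e-04] [ 0.59618043 -8.42224292  3.03652312] 0.6459855884267095 [-1.48282986 -0.12929562 -0.04980384]
```

View pics/w10c.png

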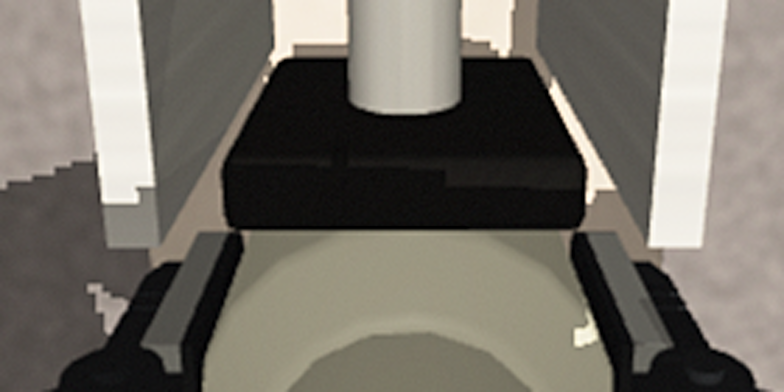

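View pics/s10.png

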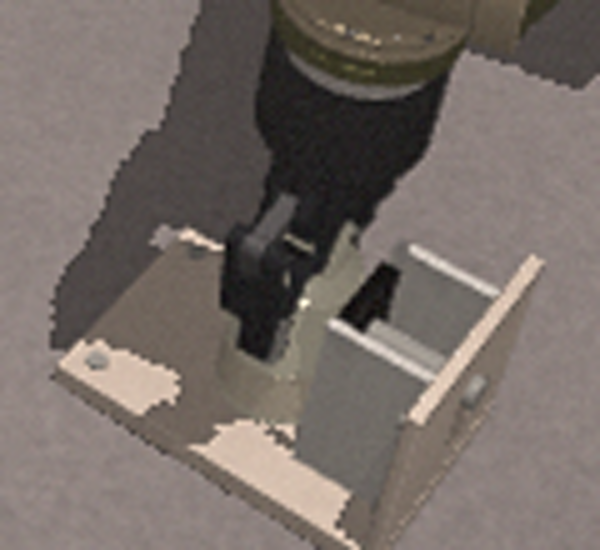

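```bash
cat > pc.py <<'E'
import sys
from h import *
d=np.array([np.cos(1.6),np.sin(1.6),0])
def m(y,z,y0,pv,cv,x=508.7):
    s={'ee_rot':np.array([0,.6967,.7174,0]),'eef_pos':np.array([x,y,z])};T=wristT(s)
    g=lambda u,v,zz: ray("wrist",(110+(u+.5)/2.8-.5,y0+(v+.5)/2.8-.5),zz,T)@d
    p=g(400,pv,105);c=(g(105,cv,110)+g(690,cv,110))/2
    return p,c,p-c
print(m(229.6,61.2,100,327,257)); print(m(241,61.14,100,368,353)); print(m(245.13,61.18,150,229,247))
E
python3 pc.py; python3 -c "
from rig import ctrl
print(ctrl.sense()['force'])"
```

```text
(np.float64(248.31464452428278), np.float64(258.70241081358006), np.float64(-10.387766289297275))
(np.float64(254.41820554874974), np.float64(258.6438564584661), np.float64(-4.225650909716336))
(np.float64(258.3958723188209), np.float64(258.4983424797721), np.float64(-0.10247016095115669))
[ 0.19484614 -9.16957075  2.55734886]
```

```bash
cat > edge.py <<'E'
import cv2,sys
from h import *
d=np.array([np.cos(1.6),np.sin(1.6),0])
def run(n,x,y,z):
    im=cv2.imread(f"pics/w{n}.png").astype(float);g=im.mean(2)
    s={'ee_rot':np.array([0,.6967,.7174,0]),'eef_pos':np.array([x,y,z])};T=wristT(s)
    # predicted rows
    def tw(p): 
        c,s_=np.cos(1.6),np.sin(1.6); return [508.2+c*p[0]-s_*p[1],217.5+s_*p[0]+c*p[1],p[2]]
    cl,cr_=proj("wrist",[tw((56.5,31,110)),tw((56.5,-31,110))],T)
    out=[]
    def edge(u,v0,rng,sgn):
        col=g[int(v0-rng):int(v0+rng),int(round(u))-2:int(round(u))+3].mean(1); dd=np.diff(cv2.GaussianBlur(col.reshape(-1,1),(1,5),.8).ravel())*sgn
        k=int(np.argmax(dd)); 
        if 0<k<len(dd)-1:
            a,b,c=dd[k-1:k+2]; k=k+.5*(a-c)/(a-2*b+c)
        return int(v0-rng)+k+.5, dd.max()
    c=[]
    for q in (cl,cr_):
        e=edge(q[0],q[1],12,-1); c.append(ray("wrist",(q[0],e[0]),110,T)@d); out.append((q[0].round(),round(e[0],1),round(e[1])))
    return T,edge,c,out
for a in sys.argv[1:]:
    n,x,y,z,pv=a.split(",");T,edge,c,out=run(n,float(x),float(y),float(z))
    ps=[]
    for u in (225,245,265,285):
        e=edge(u,float(pv),7,1);ps.append((round(e[0],1),round(float(ray("wrist",(u,e[0]),105,T)@d),2)))
    print(n,out,np.round(c,2),ps,"diff",np.round(np.mean([p[1] for p in ps])-np.mean(c),2))
E
python3 edge.py 6,509,215.6,93.3,157 7,509.4,217.5,61.1,182 8,509,229.6,61.2,216.5 9,508.8,241,61.1,231 10,508.6,245.1,61.2,231.5
```

```text
6 [(np.float64(173.0), np.float64(131.7), 2), (np.float64(332.0), np.float64(131.3), 6)] [258.63 258.78] [(np.float64(156.7), 247.65), (np.float64(156.7), 247.65), (np.float64(156.6), 247.67), (np.float64(156.6), 247.67)] diff -11.04
7 [(np.float64(145.0), np.float64(153.2), 42), (np.float64(355.0), np.float64(152.9), 29)] [258.55 258.63] [(np.float64(183.2), 247.76), (np.float64(183.2), 247.77), (np.float64(186.4), 246.68), (np.float64(183.1), 247.79)] diff -11.09
8 [(np.float64(149.0), np.float64(191.7), 37), (np.float64(351.0), np.float64(191.5), 26)] [258.62 258.69] [(np.float64(217.1), 248.08), (np.float64(217.1), 248.07), (np.float64(217.1), 248.09), (np.float64(217.2), 248.03)] diff -10.59
9 [(np.float64(152.0), np.float64(221.3), 51), (np.float64(348.0), np.float64(226.1), 40)] [260.2  258.53] [(np.float64(231.7), 254.22), (np.float64(231.7), 254.22), (np.float64(231.7), 254.22), (np.float64(231.7), 254.21)] diff -5.15
10 [(np.float64(154.0), np.float64(238.1), 25), (np.float64(347.0), np.float64(238.0), 37)] [258.37 258.43] [(np.float64(231.8), 258.24), (np.float64(231.8), 258.25), (np.float64(231.8), 258.25), (np.float64(231.7), 258.27)] diff -0.15
```

Emit:
jog_arm --rows '[[[0.002,0,0,0,0,0],[0.004,0,0,0,0,0],[0.006,0,0,0,0,0],[0.008,0,0,0,0,0],[0.008,0,0,0,0,0],[0.008,0,0,0,0,0],[0.008,0,0,0,0,0],[0.008,0,0,0,0,0]]]'

```text
time_s: 15.4
eef_pos: [508.6, 246.1, 61.2]
ee_rot: [0.001, 0.697, 0.717, -0.001]
force: [0.0, -11.3, 3.9]
grip_width: 0.648
```

```bash
python3 look.py 11; python3 edge.py 11,508.6,246.2,61.2,231.5; python3 - <<'E'
from rig import ctrl,capture
import numpy as np
f=[]
for i in range(4):
    s=ctrl.sense();f.append(s['force']); capture("wrist")
print(np.round(f,1),s['eef_pos'],s['time_s'])
E
```

```text
15.4 [508.59402166 246.12692094  61.16237236] [ 5.43354527e-04  6.96698465e-01  7.17363417e-01 -8.25536512e-04] [  0.04164631 -11.26363926   3.93642524] 0.6476934862041205 [-1.6470041  -0.0868706  -0.01388772]
11 [(np.float64(154.0), np.float64(240.8), 23), (np.float64(346.0), np.float64(240.7), 43)] [258.51 258.57] [(np.float64(231.8), 259.34), (np.float64(231.8), 259.35), (np.float64(231.7), 259.35), (np.float64(231.8), 259.34)] diff 0.8
[[ -0.1  -9.6   3.6]
 [  0.3 -10.9   3.2]
 [ -0.3 -10.5   3.4]
 [ -0.2 -10.1   4.5]] [508.60283235 246.11464005  61.15818454] 15.7
```

View pics/w11.png

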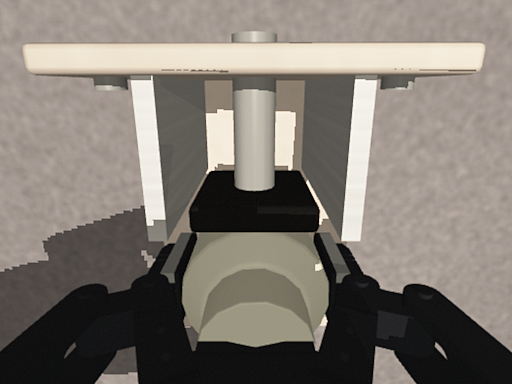

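View pics/sd11.png

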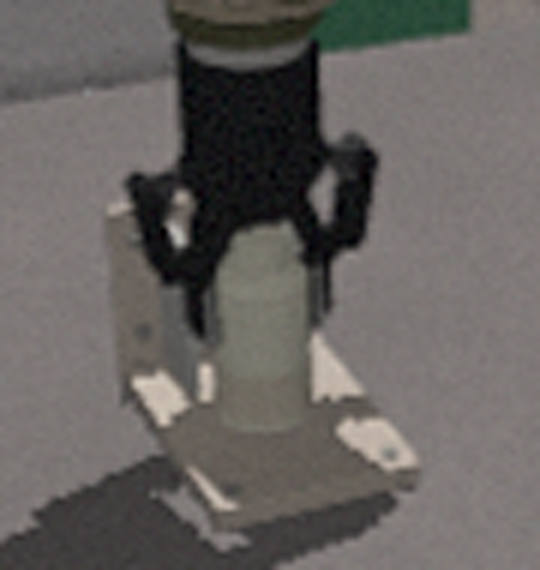

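View pics/s11.png

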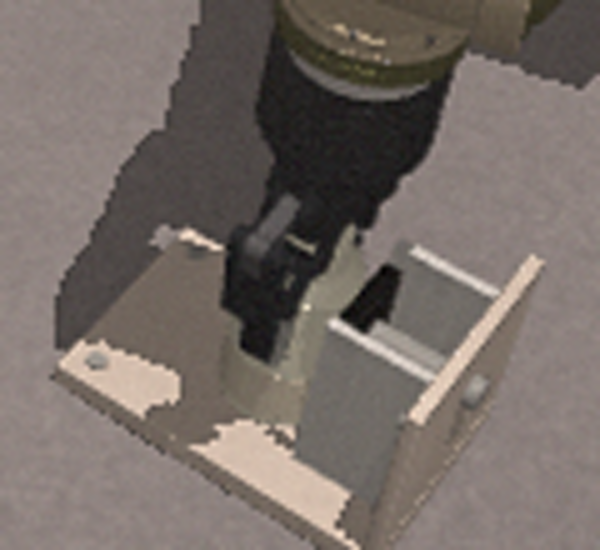

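Emit:
jog_arm --rows '[[[0,0,-0.001,0,0,0],[0,0,-0.0015,0,0,0],[0,0,-0.0015,0,0,0],[0,0,-0.0015,0,0,0],[0,0,-0.0015,0,0,0],[0,0,-0.0015,0,0,0],[0,0,-0.0015,0,0,0],[0,0,-0.0015,0,0,0]]]'

```text
time_s: 16.42
eef_pos: [508.6, 246.2, 61.2]
ee_rot: [0.001, 0.697, 0.717, -0.001]
force: [1.3, -9.3, 2.1]
grip_width: 0.646
```

```bash
python3 - <<'E'
from rig import ctrl,capture
import numpy as np,cv2
f=[]
for i in range(6):
    s=ctrl.sense();f.append(s['force']); im=capture("wrist")
cv2.imwrite("pics/w12.png",im[:,:,::-1])
print(np.round(f,1),np.mean(f,0),s['eef_pos'],s['time_s'],s['wrist_torque'])
E
python3 edge.py 12,508.6,246.15,61.2,231.5
```

```text
[[  1.3  -9.3   2.1]
 [  1.2 -10.4   3.1]
 [  1.1 -10.4   1.5]
 [  1.1 -10.3   1.5]
 [  0.7 -10.3   1.6]
 [  0.8  -9.8   2.4]] [  1.04186003 -10.07462816   2.03812954] [508.59653168 246.15926939  61.20574969] 16.6667 [-1.5417726  -0.23247476 -0.08970717]
12 [(np.float64(154.0), np.float64(240.8), 23), (np.float64(346.0), np.float64(240.7), 44)] [258.46 258.52] [(np.float64(231.8), 259.3), (np.float64(231.8), 259.3), (np.float64(231.8), 259.3), (np.float64(231.8), 259.29)] diff 0.8
```

Emit:
jog_arm --rows '[[[0,0,0,0,0,0],[0,0,0,0,0,0],[0,0,0,0,0,0],[0,0,0,0,0,0],[0,0,0,0,0,0],[0,0,0,0,0,0],[0,0,0,0,0,0],[0,0,0,0,0,0]]]'

```text
time_s: 17.38
eef_pos: [508.6, 246.2, 61.2]
ee_rot: [0.0, 0.697, 0.717, -0.001]
force: [0.8, -9.6, 1.2]
grip_width: 0.647
```

Emit:
jog_arm --rows '[[[0,0,0,0,0,0],[0,0,0,0,0,0],[0,0,0,0,0,0],[0,0,0,0,0,0],[0,0,0,0,0,0],[0,0,0,0,0,0],[0,0,0,0,0,0],[0,0,0,0,0,0]]]'

```text
time_s: 18.05
eef_pos: [508.6, 246.2, 61.2]
ee_rot: [0.0, 0.697, 0.717, -0.001]
force: [1.0, -9.6, 1.3]
grip_width: 0.641
```

Emit:
jog_arm --rows '[[[0,0,0,0,0,0],[0,0,0,0,0,0],[0,0,0,0,0,0],[0,0,0,0,0,0],[0,0,0,0,0,0],[0,0,0,0,0,0],[0,0,0,0,0,0],[0,0,0,0,0,0]]]'

```text
time_s: 18.72
eef_pos: [508.6, 246.2, 61.2]
ee_rot: [0.0, 0.697, 0.717, -0.001]
force: [1.3, -10.3, 1.4]
grip_width: 0.648
```

Emit:
jog_arm --rows '[[[0,0,0,0,0,0],[0,0,0,0,0,0],[0,0,0,0,0,0],[0,0,0,0,0,0],[0,0,0,0,0,0],[0,0,0,0,0,0],[0,0,0,0,0,0],[0,0,0,0,0,0]]]'

```text
time_s: 19.38
eef_pos: [508.6, 246.2, 61.2]
ee_rot: [0.0, 0.697, 0.717, -0.001]
force: [1.0, -8.7, 2.4]
grip_width: 0.647
```

Emit:
jog_arm --rows '[[[0,0,0,0,0,0],[0,0,0,0,0,0],[0,0,0,0,0,0],[0,0,0,0,0,0],[0,0,0,0,0,0],[0,0,0,0,0,0],[0,0,0,0,0,0],[0,0,0,0,0,0]]]'

```text
time_s: 20.05
eef_pos: [508.6, 246.1, 61.2]
ee_rot: [0.0, 0.697, 0.717, -0.001]
force: [0.7, -10.6, 1.7]
grip_width: 0.644
```

Emit:
jog_arm --rows '[[[0,0,0,0,0,0],[0,0,0,0,0,0],[0,0,0,0,0,0],[0,0,0,0,0,0],[0,0,0,0,0,0],[0,0,0,0,0,0],[0,0,0,0,0,0],[0,0,0,0,0,0]]]'

```text
time_s: 20.72
eef_pos: [508.6, 246.2, 61.2]
ee_rot: [0.001, 0.697, 0.717, -0.001]
force: [1.3, -10.1, 1.9]
grip_width: 0.645
```

```bash
python3 look.py 13; python3 edge.py 13,508.6,246.2,61.2,231.5; python3 - <<'E'
from rig import ctrl,capture
import cv2
cv2.imwrite("pics/sF.png",capture("scene")[:,:,::-1])
E
```

```text
20.7167 [508.59279764 246.15531684  61.16390496] [ 5.03929546e-04  6.96715272e-01  7.17347137e-01 -8.12703351e-04] [  1.33528673 -10.07521635   1.92563471] 0.6452316270239891 [-1.58890331 -0.22858332 -0.12271084]
13 [(np.float64(154.0), np.float64(240.8), 23), (np.float64(346.0), np.float64(240.7), 44)] [258.51 258.57] [(np.float64(231.8), 259.35), (np.float64(231.8), 259.35), (np.float64(231.8), 259.35), (np.float64(231.8), 259.34)] diff 0.81
```

View pics/sF.png

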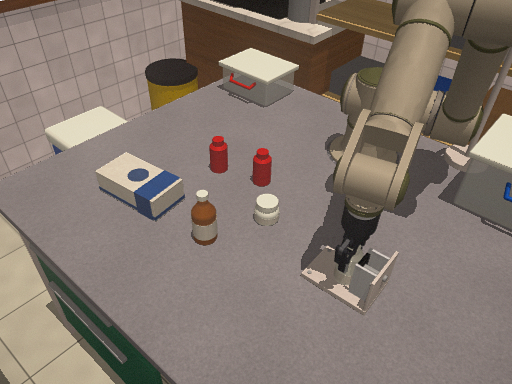

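View pics/sd13.png

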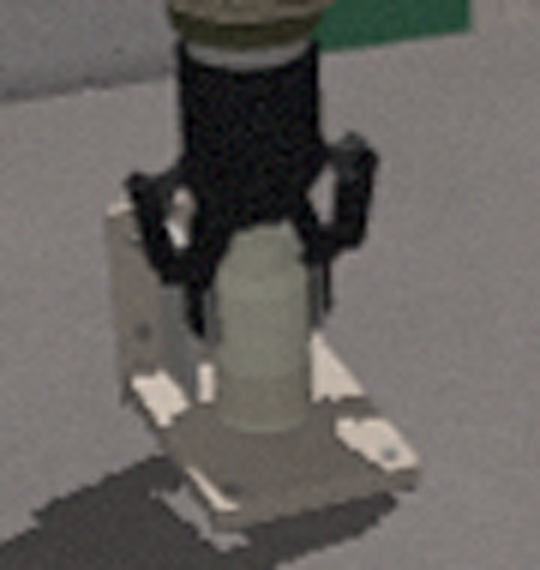

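```bash
python3 -c "
from rig import order,ctrl
s=ctrl.sense();print(s['time_s'],s['force']);print(order.finish_job())"
```

```text
20.9167 [ -0.19383891 -10.46449267   2.27022211]
the job is handed in; nothing more can be done
None
```

I stood the white medium bottle on the ledge in front of the middle of the pad. I then slid it upright along the ledge until the pad was level with the cheeks. The push was held steady for over 4 s, and I handed in at 20.9 s with the bottle still gripped and pressed.

**Last checks**
- **Pad depth:** the wrist camera shows the pad pushed in about 11.4 mm (target 11.5), within about 0.5 mm. This includes a correction of about 0.95 mm, fitted from pictures of the free pad. Without it the depth reads 12.3 mm, still well short of the 22 mm end stop.
- **Steadiness:** the tool position held within 0.1 mm through the hold.
- **Bystanders:** the tall bottle, jar, glove box and red bottles look unmoved in the last scene picture.

**Disagreement:** the wrist force along the push read about 10 N (8.7 to 10.6), not 8 N. I put the extra 2 N or so down to friction of the bottle on the ledge. The pad travel seen in the pictures is too small for the spring alone to give 10 N. I did not test the friction separately.

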